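# Expose sunscreen plates under the UV lamp bridge

## Task

Slide every sample carrier lying on the bench nose first under the UV lamp bridge, one to a lane and fully home against the back stop, and once they are all home turn the lamp's rotary switch on for at least five seconds. Turn it off again, and only then draw the carriers out and lay them flat, right way up, in the steel tray. Never touch a carrier while the lamp is on (if one shifts, switch off, push it home and start the five seconds afresh), and leave the two bottles and the carton alone.

Things in the scene. Friction and masses are not known exactly. Their poses are not given: they have to be found in the camera images.
- lamp_bridge: fixed UV lamp bridge. Origin: at bench level below the middle lane's home point; x from the open front (robot side) to the back stop, y left, z up. Flat bed: top 10 mm above the bench, x -160 to +72, y -126 to +126 mm. Guide rods 8 mm thick on it along x (-154 to +60) at y -111, -37, 37, 111 mm, tops at z 18, make three lanes 66 mm wide at y -74, 0, +74 mm.
- hood_mouth (a point): middle of the lower front edge of the white lamp hood (bridge frame: x -28, z 28 mm). The hood spans the bridge's x -28 to +50, y -126 to +126, z 28 to 70 mm: a slide passes under it with 6 mm to spare. A carrier set in a lane with its origin at bridge x -93 mm lies clear in front of the hood; when it is home its block (x -60 to -38) still stands in front.
- back_stop (a point): middle of the foot of the back stop's front face, on the bed behind the hood (bridge frame: x +60, z 10 mm); the stop is a bar 12 mm high across all lanes. A carrier is home when its nose touches it.
- lane_right (a point): home point of the right-hand (-y) lane of the lamp bridge, on the bed's surface (10 mm above the bench): a carrier that is fully home has its origin here and its axes parallel to the bridge's. Axes as the bridge's.
- lane_mid (a point): home point of the middle lane of the lamp bridge, on the bed's surface (10 mm above the bench): a carrier that is fully home has its origin here and its axes parallel to the bridge's. Axes as the bridge's.
- lane_left (a point): home point of the left-hand (+y) lane of the lamp bridge, on the bed's surface (10 mm above the bench): a carrier that is fully home has its origin here and its axes parallel to the bridge's. Axes as the bridge's.
- lamp_switch (a joint): rotary lamp switch on the 70 mm high grey ballast box left of the hood (bridge x -75 to +60, y +126 to +222 mm). Angle in rad: 0 = off (bar along the bridge's x), 1.05 = on (bar turned 60 degrees clockwise seen from above). Both ends are spring detents: it snaps over at about half way (about 0.1 N m) and stays there when let go.
- switch_grip (a point): middle of the switch's bar handle, on its vertical axis: the bar is 62 mm long, 14 mm wide and 26 mm high (13 mm above and below this point; this point is 94 mm above the bench). x runs along the bar and turns with it.
- carrier_a: loose carrier (some may be absent): black flat slide 120 (its x) x 56 (y) x 12 mm high, 0.11 to 0.22 kg, coated acrylic plate on top; at its tail an upright aluminium grip block, x -60 to -38, y -7 to +7 mm, rising to 41 mm above the underside. Origin: centre of the underside; x points from block to nose (nose at +60 mm), z up. Starts flat on the bench at the robot's right.
- carrier_b: loose carrier (some may be absent): black flat slide 120 (its x) x 56 (y) x 12 mm high, 0.11 to 0.22 kg, coated acrylic plate on top; at its tail an upright aluminium grip block, x -60 to -38, y -7 to +7 mm, rising to 41 mm above the underside. Origin: centre of the underside; x points from block to nose (nose at +60 mm), z up. Starts flat on the bench at the robot's right.
- carrier_c: loose carrier (some may be absent): black flat slide 120 (its x) x 56 (y) x 12 mm high, 0.11 to 0.22 kg, coated acrylic plate on top; at its tail an upright aluminium grip block, x -60 to -38, y -7 to +7 mm, rising to 41 mm above the underside. Origin: centre of the underside; x points from block to nose (nose at +60 mm), z up. Starts flat on the bench at the robot's right.
- tray: fixed shallow steel tray 236 (its x) x 166 (its y) mm, walls and floor 3 mm thick, rim 16 mm above the bench, empty at the start, to the robot's left. Origin: centre of its underside; inner floor 3 mm above. It takes three carriers side by side, lying along its y, 72 mm apart along its x.
- wash_bottle: bystander: white plastic bottle, 66 mm diameter, 170 mm high, origin at the centre of its base; leave alone
- amber_bottle: bystander: amber glass bottle, 52 mm diameter, 110 mm high, origin at the centre of its base; leave alone
- carton: bystander: upright carton 45 x 50 x 120 mm, origin at the centre of its base; leave alone

How it is judged (in metres and radians):
On the way, in this order (a step that is already met when the one before it is completed fails the run):
1. every carrier is fully home under the lamp hood, with the lamp still off (x of carrier_a in the frame of lamp_bridge between -0.007 and 0.01 m and y of carrier_a in the frame of lamp_bridge between -0.09 and 0.09 m and z of each of carrier_a, carrier_b, carrier_c in the frame of lamp_bridge below 0.016 m and angle between the x axis of each of carrier_a, carrier_b, carrier_c and the x axis of lamp_bridge, either way round below 0.15 rad and angle between each of carrier_a, carrier_b, carrier_c's own z axis and vertical below 0.1 rad and x of carrier_b in the frame of lamp_bridge between -0.007 and 0.01 m and y of carrier_b in the frame of lamp_bridge between -0.09 and 0.09 m and x of carrier_c in the frame of lamp_bridge between -0.007 and 0.01 m and y of carrier_c in the frame of lamp_bridge between -0.09 and 0.09 m and value of joint lamp_switch below 0.15 rad), for 0.3 s.
2. the lamp is on for five seconds with every carrier home (x of carrier_a in the frame of lamp_bridge between -0.007 and 0.01 m and y of carrier_a in the frame of lamp_bridge between -0.09 and 0.09 m and z of each of carrier_a, carrier_b, carrier_c in the frame of lamp_bridge below 0.016 m and angle between the x axis of each of carrier_a, carrier_b, carrier_c and the x axis of lamp_bridge, either way round below 0.15 rad and angle between each of carrier_a, carrier_b, carrier_c's own z axis and vertical below 0.1 rad and x of carrier_b in the frame of lamp_bridge between -0.007 and 0.01 m and y of carrier_b in the frame of lamp_bridge between -0.09 and 0.09 m and x of carrier_c in the frame of lamp_bridge between -0.007 and 0.01 m and y of carrier_c in the frame of lamp_bridge between -0.09 and 0.09 m and value of joint lamp_switch above 0.9 rad), for 5 s.
3. the lamp is switched off again (value of joint lamp_switch below 0.15 rad), for 0.2 s.
At the end, for the whole second after the job is handed in: every carrier lies at rest in the tray, flat on its floor and right way up (tilt under 0.1 rad, origin within 105 mm along x and 70 mm along y of the tray's centre and under 10 mm above its underside), and the lamp switch is off (below 0.15 rad) (x of carrier_a in the frame of tray between -0.105 and 0.105 m and y of carrier_a in the frame of tray between -0.07 and 0.07 m and z of each of carrier_a, carrier_b, carrier_c in the frame of tray below 0.01 m and angle between each of carrier_a, carrier_b, carrier_c's own z axis and vertical below 0.1 rad and linear speed of each of carrier_a, carrier_b, carrier_c below 0.02 m/s and x of carrier_b in the frame of tray between -0.105 and 0.105 m and y of carrier_b in the frame of tray between -0.07 and 0.07 m and x of carrier_c in the frame of tray between -0.105 and 0.105 m and y of carrier_c in the frame of tray between -0.07 and 0.07 m and value of joint lamp_switch below 0.15 rad); the robot touches nothing.
It fails at once if a carrier is touched by the robot while the lamp is on (value of joint lamp_switch above 0.9 rad and (contact force between any of the fingers, the arm and carrier_a above 0.3 N or contact force between any of the fingers, the arm and carrier_b above 0.3 N or contact force between any of the fingers, the arm and carrier_c above 0.3 N)).
It fails at once if a bottle or the carton is shifted by more than 30 mm or tipped (distance of any of wash_bottle, amber_bottle, carton from where it was at the start of the episode above 0.03 m or angle between any of wash_bottle, amber_bottle, carton's own z axis and vertical above 0.3 rad).
Of carrier_a, carrier_b, carrier_c only 2 to 3 are there at a start; the rules pass over those that are not, and their reading is None.
At some moment in a run one of carrier_a, carrier_b, carrier_c may be knocked a few centimetres aside while the robot is not near it.
Once in a run the grip may slacken for a moment while it holds something.
It also fails if it takes over 210 s, if anything falls off the work surface, if the arm or the gripper's body presses on something with over 40 N, if the wrist force passes 120 N, or if a joint passes its speed limit or range.

## Robot

A 6-joint arm with a two-finger parallel gripper is mounted at the origin on the work surface. World frame = base frame: x ahead of the robot, y to its left, z up, the work surface at z = 0. Lengths are in mm, angles in rad, forces in N, time in s.
With the tool pointing down it reaches from about 300 to 775 mm from the base axis. Payload 14.6 kg.
Tool frame: the origin (TCP) lies at the very end of the fingers, on their centre line; the grasp point (between the pads) lies 19 mm behind it; z points along the fingers, y is the line along which they close (so a half turn about z gives the same grasp; the last joint's range is limited). The gripper opens to 94 mm and grips with 3 to 60 N. Pads are 16 mm wide; open, the fingers measure 119 mm over their backs; the gripper's body (75 mm by 177 mm) begins 78 mm behind the grasp point.
Start: joints at [-1.318, 0.3, 1.521, -0, 1.321, -0.067], TCP at [172.9, -522.106, 205.446] pointing down, gripper open.
Joint ranges: [-3.03, 3.03], [-0.79, 2.21], [0.23, 2.52], [-1.04, 4.18], [0, 3.07], [-2.55, 2.55]. Speed limits (rad/s): [2.22, 2.22, 2.57, 3.14, 3.14, 3.14].

## Interface

Orientations are given as a unit quaternion [x, y, z, w].
In Python, from station import bot, claw, capture, close_job, find_in, cut_out, status gives the robot as it stands. Calls block until the motion is done:
- bot.move_to(position, orientation): joint-space move of the TCP to a pose.
- bot.line_to(position, rotation=None, vel=150, until_force=None): straight line of the TCP; rotation=None keeps the orientation; vel is the mean speed in mm/s. With until_force (N) it stops when the force on the tool has changed by that much, and returns True; else False.
- bot.set_joints(angles): joint-space move.
- claw.gripper_to(opening): opening from 0.0 (shut) to 1.0 (fully open); the grip force is fixed at half the most; returns when the fingers have stopped.
- bot.pause(seconds).
- bot.solve_ik(position, orientation): joint angles nearest the present ones, or None.
- capture(name): name is "side" or "top"; returns a dict with "img" (384x512x3 uint8, red, green, blue), "fx", "fy", "cx", "cy" (pixels), "k1" (the pictures are not rectified: a ray, as slopes to the right and down, at radius r is drawn at 1 + k1 r^2 times it, then the intrinsics apply), "R" (3x3) and "t" (3): a world point X has camera coordinates R X + t. Camera axes: x right, y down, z forward; pixel columns grow to the right and rows downward; lengths in mm; the calibration is good to about 2 mm. A picture is of the moment at which its call begins. There is no depth.
A pose or a line that the arm cannot do raises bot.IKError and nothing moves.
- close_job(): hands the job in; it is judged then, once.
Trained networks look in the newest picture that a camera, given by its name, has taken for a name from the list of things; names that differ only in an ending like _2 or _b are one class to them, and where a whole thing is asked for, a point or a joint stands for the part that bears it (a point fixed in the world has none). Each returns a list of dicts, best first, with "confidence" (0 to 1); they miss things now and then, are a little off and sometimes report something else, mostly with a low value. They report only what shows in the picture. A call takes as long as a camera call.
- find_in(camera, query): "centre" ([x, y, z] in mm, in the coordinates of the camera as it stood for that picture, good to about 4 mm: the middle of the surface that is visible of it).
- cut_out(camera, query): "mask" (384x512 bool, what is visible of it).
Readings, each from a call of its own:
- status.read_time(): time.
- status.read_joint_pos(): joint angles.
- status.read_dq(): joint speeds.
- status.read_joint_torque(): joint torques, N m.
- status.read_position(): TCP position.
- status.read_tcp_rot(): TCP orientation.
- status.read_force(): force on the tool from outside, world axes, zero at the start.
- status.read_ft_torque(): the same for the moment, N m.
- status.read_gripper_width(): opening from 0.0 (shut) to 1.0 (fully open).
- status.read_gripper_force(): force on a finger pad.
Only numpy, scipy, OpenCV 4.12 (cv2) and the standard library are available. Lean on these libraries where they do the work, as an engineer would, in place of code of your own. Each camera call takes 0.05 s, during which the arm holds its last target. There are 200 camera calls.

## Working session

There is one attempt and no reset: what is moved stays moved. The work goes in short steps, each a Python script; the robot and the scene stay as the last script left them, time stands still between calls to the robot, and variables do not carry over. Pictures are saved under pics/ and viewed, at most 14 in all, crops included, and the job is handed in when it is done.

```bash
ls; mkdir -p pics
python3 - <<'E'
from station import *
import cv2,numpy as np
for n in("top","side"):
    c=capture(n); cv2.imwrite(f"pics/{n}0.png",c["img"][...,::-1])
    R,t=np.array(c["R"]),np.array(c["t"]); print(n,c["fx"],c["cx"],c["cy"],c["k1"],(-R.T@t).round(),R.round(2).tolist())
    for q in("carrier_a","lamp_bridge","hood_mouth","back_stop","lane_right","lane_mid","lane_left","lamp_switch","switch_grip","tray","wash_bottle","amber_bottle","carton"):
        try: print(q,[((R.T@(np.array(d["centre"])-t)).round().tolist(),round(d["confidence"],2)) for d in find_in(n,q)])
        except Exception as e: print(q,e)
print(status.read_time(),status.read_tcp_rot())
E
```

```text
pics
top 494.2581749887481 248.09524437282977 189.51266874597908 -0.0077230362080063595 [ 413.   -2. 1448.] [[0.02, -1.0, -0.02], [-0.99, -0.01, -0.12], [0.12, 0.02, -0.99]]
carrier_a [([482.0, -372.0, 12.0], 0.97), ([587.0, -360.0, 14.0], 0.77), ([371.0, -371.0, 13.0], 0.72)]
lamp_bridge [([610.0, -28.0, 24.0], 0.71)]
hood_mouth [([610.0, -28.0, 24.0], 0.58), ([586.0, -358.0, 13.0], 0.33)]
back_stop [([609.0, -33.0, 21.0], 0.56)]
lane_right [([612.0, -30.0, 21.0], 0.79)]
lane_mid [([607.0, -28.0, 25.0], 0.93), ([634.0, 114.0, 85.0], 0.41)]
lane_left [([614.0, -29.0, 27.0], 0.64)]
lamp_switch [([634.0, 111.0, 88.0], 0.53), ([587.0, -356.0, 14.0], 0.49)]
switch_grip [([633.0, 118.0, 83.0], 0.77), ([609.0, -33.0, 20.0], 0.41)]
tray [([470.0, 360.0, 3.0], 0.82)]
wash_bottle [([726.0, -261.0, 117.0], 0.93)]
amber_bottle [([755.0, 207.0, 75.0], 0.88)]
carton [([698.0, 350.0, 120.0], 0.79)]
side 487.35726274630287 252.80848485741544 186.39197012154082 -0.18201772279753745 [ 152.  964. 1077.] [[-0.92, -0.38, -0.01], [-0.25, 0.65, -0.72], [0.28, -0.66, -0.69]]
carrier_a [([580.0, -345.0, 12.0], 0.78), ([481.0, -365.0, 15.0], 0.62), ([364.0, -364.0, 10.0], 0.59)]
lamp_bridge [([606.0, 2.0, 40.0], 0.85)]
hood_mouth [([606.0, 5.0, 41.0], 0.65)]
back_stop [([603.0, 11.0, 40.0], 0.96)]
lane_right [([610.0, 4.0, 40.0], 0.97)]
lane_mid [([609.0, 3.0, 39.0], 0.81)]
lane_left [([605.0, 11.0, 40.0], 0.56)]
lamp_switch [([634.0, 122.0, 93.0], 0.47), ([471.0, 358.0, 5.0], 0.24)]
switch_grip [([606.0, 4.0, 38.0], 0.43)]
tray [([471.0, 355.0, 4.0], 0.6)]
wash_bottle [([732.0, -246.0, 91.0], 0.75)]
amber_bottle [([756.0, 232.0, 65.0], 0.86)]
carton [([691.0, 380.0, 88.0], 0.66)]
1.4 [ 9.87241143e-01  1.59232297e-01 -5.69479259e-06 -7.94729535e-06]
```

Run:
```python
import cv2
for n in("top","side"):
    cv2.imwrite(f"pics/{n}0b.png",cv2.resize(cv2.imread(f"pics/{n}0.png"),(800,600),interpolation=cv2.INTER_CUBIC))
```

```text
(no output)
```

View pics/top0b.png

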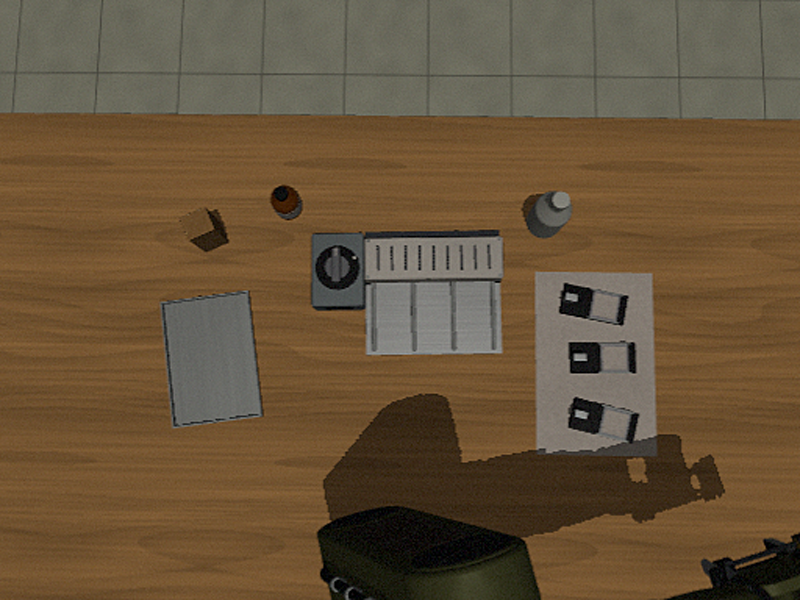

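View pics/side0b.png

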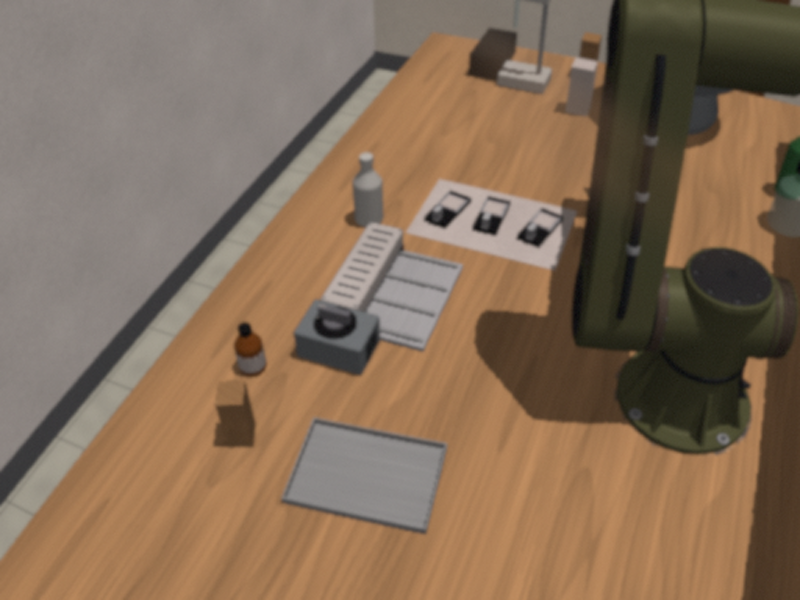

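The top view shows three carriers on the mat, with blocks to the left and noses toward -y, at about (593,304), (602,357) and (603,419). The switch is at (337,267), the bridge at (433,300) and the tray at (212,358). The side view agrees. Next I'll fit model silhouettes to the masks.

```bash
cat > h.py <<'E'
from station import *
import cv2,numpy as np
from scipy.optimize import minimize
from scipy.spatial.transform import Rotation as Rot
def box(x0,x1,y0,y1,z0,z1): return np.array([[x,y,z] for x in(x0,x1) for y in(y0,y1) for z in(z0,z1)],float)
M=dict(carrier_a=[box(-60,60,-28,28,0,12),box(-60,-38,-7,7,0,41)],
 lamp_bridge=[box(-160,72,-126,126,0,10),box(-28,50,-126,126,28,70),box(-75,60,126,222,0,70),box(-28,50,-126,126,10,70)],
 tray=[box(-118,118,-83,83,0,16)])
def project(c,P):
    X=P@np.array(c["R"]).T+np.array(c["t"]); s=X[:,:2]/X[:,2:]; s=s*(1+c["k1"]*(s**2).sum(1,keepdims=True))
    return s*[c["fx"],c["fy"]]+[c["cx"],c["cy"]]
def W(p,P):  # planar pose (x,y,yaw) [,z] applied to points
    c,s=np.cos(p[2]),np.sin(p[2]); P=np.atleast_2d(P)
    return np.c_[p[0]+c*P[:,0]-s*P[:,1],p[1]+s*P[:,0]+c*P[:,1],P[:,2]]
S=4
def cost(p,kind,views,z=0):
    e=0
    for c,m,(a,b,w,h) in views:
        im=np.zeros((h*S,w*S),np.uint8)
        for B in M[kind]:
            u=(project(c,W(p,B+[0,0,z]))-[a,b]+.5)*S-.5
            cv2.fillConvexPoly(im,np.round(cv2.convexHull(u.astype(np.float32))*16).astype(np.int32),255,shift=4)
        f=cv2.resize(im,(w,h),interpolation=cv2.INTER_AREA)/255.
        e+=np.abs(f-m[b:b+h,a:a+w]).sum()/max(m.sum(),1)
    return e
def fit(kind,views,p0,z=0,flip=False):
    v=[]
    for c,m in views:
        a,b,w,h=cv2.boundingRect(m.astype(np.uint8)); a-=12;b-=12;a=max(a,0);b=max(b,0)
        v.append((c,m,(a,b,min(w+24,512-a),min(h+24,384-b))))
    best=None
    for dy in(-.3,0,.3):
        q=np.array(p0,float)+[0,0,dy]
        r=minimize(cost,q,(kind,v,z),method="Nelder-Mead",options=dict(initial_simplex=q+np.array([[0,0,0],[12,0,0],[0,12,0],[0,0,.25]]),xatol=.05,fatol=1e-4))
        if best is None or r.fun<best.fun: best=r
    return best.x,best.fun
def down(yaw): # tool pointing down, tool y at yaw+90deg
    c,s=np.cos(yaw),np.sin(yaw)
    return Rot.from_matrix(np.array([[-c,-s,0],[-s,c,0],[0,0,-1]])).as_quat()
def world(c,v): return np.array(c["R"]).T@(np.array(v)-np.array(c["t"]))
def masks(c,n,q,near,tol=60,z=12):
    """mask of class q whose pixel centre lies nearest the projection of near"""
    u=project(c,np.array([[*near[:2],z]]))[0]; b=None
    for d in cut_out(n,q):
        m=d["mask"]; 
        if m.sum()<30: continue
        g=np.argwhere(m).mean(0)[::-1]; k=np.hypot(*(g-u))
        if k<tol and (b is None or k<b[0]): b=(k,m)
    return None if b is None else b[1]
E
cat > a.py <<'E'
from h import *
import json
c={n:capture(n) for n in("top","side")}
def both(q,kind,near,p0,tol,z=0,zz=12):
    v=[(c[n],m) for n in c for m in [masks(c[n],n,q,near,tol,zz)] if m is not None]
    r=[fit(kind,v,p0,z)]+[fit(kind,[x],p0,z) for x in v]
    for p,f in r: print(q,p.round(3),round(f,3))
    return list(r[0][0])
out=dict(car=[])
for x,y in((585,-352),(481,-369),(367,-368)): out["car"].append(both("carrier_a","carrier_a",(x,y),(x,y,-np.pi/2),12))
out["bridge"]=both("lamp_bridge","lamp_bridge",(608,-10),(635,-30,0),60,0,25)
out["tray"]=both("tray","tray",(470,358),(470,358,-.1),40,0,5)
json.dump(out,open("w.json","w"))
E
python3 a.py
```

```text
carrier_a [ 583.386 -356.9     -1.745] 0.203
carrier_a [ 582.608 -358.594   -1.759] 0.126
carrier_a [ 583.497 -355.967   -1.73 ] 0.071
carrier_a [ 482.803 -375.608   -1.558] 0.14
carrier_a [ 483.384 -376.018   -1.557] 0.036
carrier_a [ 481.496 -375.855   -1.55 ] 0.076
carrier_a [ 368.45  -372.829   -1.798] 0.197
carrier_a [ 367.562 -373.001   -1.829] 0.108
carrier_a [ 369.32  -372.753   -1.771] 0.06
lamp_bridge [ 6.45658e+02 -5.71890e+01  3.20000e-02] 0.065
lamp_bridge [ 6.46188e+02 -5.93120e+01  3.10000e-02] 0.023
lamp_bridge [ 6.44716e+02 -5.42990e+01  3.20000e-02] 0.03
tray [4.70669e+02 3.53953e+02 1.48000e-01] 0.056
tray [4.69800e+02 3.53065e+02 1.55000e-01] 0.029
tray [4.70860e+02 3.54949e+02 1.44000e-01] 0.023
```

```bash
cat > ov.py <<'E'
from h import *
import json
w=json.load(open("w.json")); 
c=capture("top"); im=cv2.resize(c["img"][...,::-1],None,fx=4,fy=4,interpolation=cv2.INTER_CUBIC)
def dr(p,P,col,cl=True): cv2.polylines(im,[np.round(((project(c,W(p,np.array(P,float)))+.5)*4-.5)*16).astype(np.int32)],cl,col,1,cv2.LINE_AA,4)
def rect(a,b,d,e,z): return [[a,d,z],[b,d,z],[b,e,z],[a,e,z]]
b=w["bridge"]
dr(b,rect(-160,72,-126,126,10),(0,0,255)); dr(b,rect(-28,50,-126,126,70),(0,255,0)); dr(b,rect(-75,60,126,222,70),(255,0,0))
for y in(-111,-37,37,111): dr(b,[[-154,y,18],[-28,y,18]],(0,255,255),False)
for q in w["car"]: dr(q,rect(-60,60,-28,28,12),(0,255,255)); dr(q,rect(-60,-38,-7,7,41),(0,0,255))
cv2.imwrite("pics/ov1.png",im[540:980,760:1700])
cv2.imwrite("pics/ov1.png",cv2.resize(im[560:960,780:1340],(800,571)))
cv2.imwrite("pics/ov2.png",im[680:1160,1380:1700])
E
python3 ov.py
```

```text
(no output)
```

View pics/ov1.png

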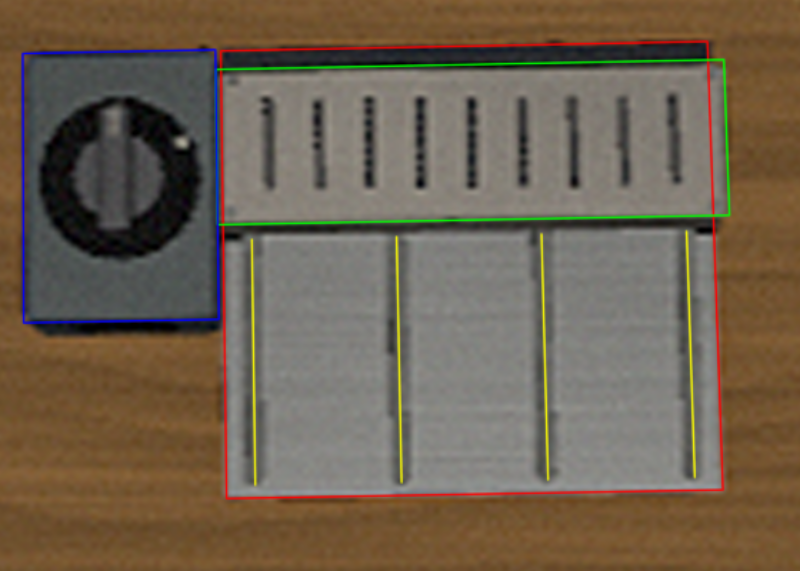

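View pics/ov2.png

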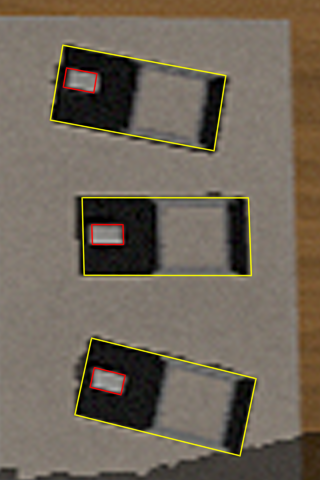

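The overlays fit to within 2–3 mm. Next: pick the far carrier and insert it in the right lane.

```bash
cat >> h.py <<'E'
import json
w=json.load(open("w.json")); BR=np.array(w["bridge"]); TR=np.array(w["tray"])
BLK=-49
def wrap(a): return (a+np.pi)%(2*np.pi)-np.pi
def tool(p,z,flip): # TCP pose with block of carrier pose p gripped
    x,y,_=W(p,[[BLK,0,0]])[0]; return [x,y,z],down(p[2]+flip)
def flip_for(*ps):
    ok=[]
    for f in(0,np.pi):
        js=[bot.solve_ik(*[a if i else list(a) for i,a in enumerate(tool(p,60,f))]) for p in ps]
        if all(j is not None for j in js): ok.append((max(abs(j[5]) for j in js),f))
    return min(ok)[1]
def up(z=110,vel=250):
    p=list(status.read_position()); bot.line_to([p[0],p[1],z],vel=vel)
def grab(p,z0,f,hi=110):
    pos,q=tool(p,hi,f); bot.move_to(pos,q); claw.gripper_to(.45)
    bot.line_to([pos[0],pos[1],z0+30],vel=200); hit=bot.line_to([pos[0],pos[1],z0+15],vel=60,until_force=8)
    claw.gripper_to(0); print("grab",hit,"w",round(status.read_gripper_width(),3),"F",round(status.read_gripper_force(),1))
def held(): return .1<status.read_gripper_width()<.25
def inb(x,y): # carrier pose from bridge coords
    return np.array([*W(BR,[[x,y,0]])[0][:2],BR[2]])
def look(near,names=("top","side"),z=0,tol=15,yaw=None):
    v=[]
    for n in names:
        c=capture(n); m=masks(c,n,"carrier_a",near,tol)
        if m is not None: v.append((c,m))
    if not v: return None,9
    p,f=fit("carrier_a",v,[*near[:2],near[2]],z); return p,f/len(v)
def relb(p):
    d=p[:2]-BR[:2]; c,s=np.cos(BR[2]),np.sin(BR[2]); return np.array([c*d[0]+s*d[1],-s*d[0]+c*d[1],p[2]-BR[2]])
def to(p,z,f,vel=200,**k):
    pos,q=tool(p,z,f); return bot.line_to(pos,q,vel=vel,**k)
def insert(p,y):
    f=flip_for(p,inb(-93,y),inb(0,y)); grab(p,0,f); up(110)
    print("held",held(),round(status.read_gripper_width(),3))
    to(inb(-97,y),110,f); print("held",held())
    to(inb(-97,y),45,f); h=to(inb(-97,y),26,f,40,until_force=4)
    z=status.read_position()[2]; print("down",h,round(z,1),"held",held()); return f
def push(y,f):
    z=status.read_position()[2]
    h=to(inb(8,y),z,f,50,until_force=12); print("stop",h,relb(np.array([*status.read_position()[:2],0])).round(1)-[BLK,0,0],status.read_force());
E
cat > b.py <<'E'
from h import *
i=0; p,e=look(w["car"][i]); print(p.round(2),e)
f=insert(p,-74)
c=capture("top"); cv2.imwrite("pics/in1.png",cv2.resize(c["img"][100:260,160:400][...,::-1],(800,533)))
print(status.read_time(), f)
E
python3 b.py
```

```text
[ 583.14 -359.12   -1.74] 0.06660350189761954
grab False w 0.144 F 30.0
held True 0.147
held True
down True 25.1 held True
9.9417 0
```

Run:
```python
from h import *
a=capture("top")["img"][110:250,200:370]; b=capture("side")["img"][130:250,190:320]
im=np.hstack([cv2.resize(a,(400,400*140//170)),cv2.resize(b,(400,400*140//170))])
cv2.imwrite("pics/in2.png",im[...,::-1]); print(status.read_force(),status.read_ft_torque())
```

```text
[-0.63464675 -0.41195115  5.20549024] [ 0.05573062 -0.25839832 -0.0213564 ]
```

View pics/in2.png

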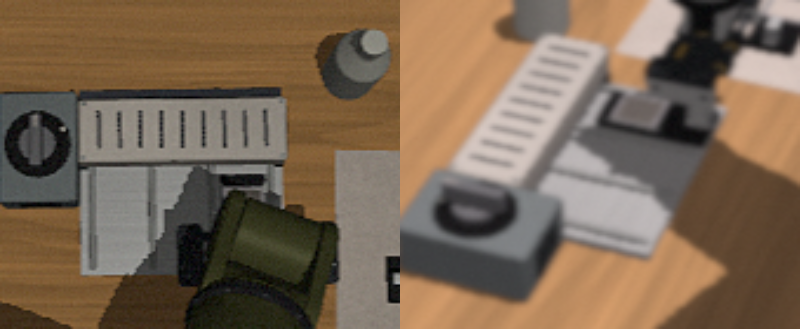

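The carrier lies flat in the right lane with its nose short of the hood, at about (243,180) in the left crop. Pushing it home now.

```bash
cat > c.py <<'E'
from h import *
push(-74,0); claw.gripper_to(.4); up(110)
print(status.read_time())
E
python3 c.py
```

```text
stop True [  1.7 -74.   -0. ] [-2.61213485 -0.46724671  5.87368321]
12.9
```

```bash
cat > d.py <<'E'
from h import *
for i,y in((1,0),(2,74)):
    n=w["car"][i]; p,e=look(n); print(i,p,e)
    if p is None or e>.13: break
    f=insert(p,y)
    if not held(): break
    push(y,f); claw.gripper_to(.4); up(110)
    print("t",status.read_time())
else:
    p=status.read_position(); bot.line_to([p[0]-60,-250,200],vel=300)
for n in("top","side"):
    c=capture(n); cv2.imwrite(f"pics/{n}3.png",c["img"][...,::-1])
a=cv2.imread("pics/top3.png")[110:250,180:400]; b=cv2.imread("pics/side3.png")[110:250,160:380]
cv2.imwrite("pics/in3.png",np.vstack([cv2.resize(x,None,fx=2.1,fy=2.1,interpolation=cv2.INTER_CUBIC) for x in(a,b)]))
E
python3 d.py
```

```text
1 [ 483.39166883 -374.54535116   -1.55586775] 0.045176852714289124
grab False w 0.146 F 30.0
held True 0.147
held True
down False 26.0 held True
stop True [ 1.8  0.2 -0. ] [-1.63701995  0.17414689  1.06027055]
t 22.2667
2 [ 368.08886864 -374.90163482   -1.72803831] 0.10747327354714496
grab False w 0.147 F 29.9
held True 0.148
held True
down True 25.1 held True
stop True [ 3.5 74.  -0. ] [-2.68858194  0.05130959  6.53578725]
t 32.0167
```

View pics/in3.png

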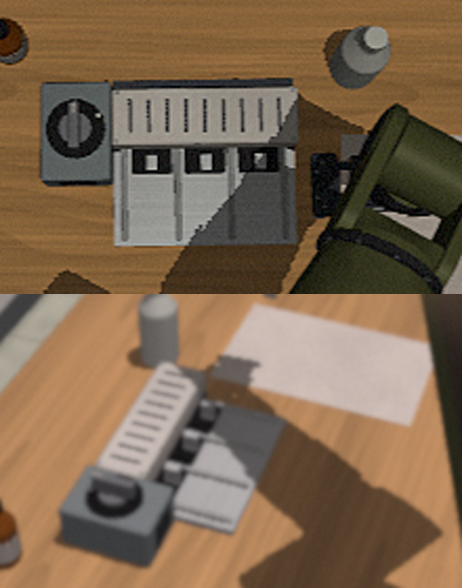

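All three are home: the blocks sit in a row in front of the hood at (152,162), (206,161) and (260,158), and the mat is empty. Now the switch.

```bash
cat > e.py <<'E'
from h import *
sw=W(BR,[[-7.5,174,0]])[0][:2]; Z=84
y0=BR[2]
fs=[]
for f in(0,np.pi):
    js=[bot.solve_ik([*sw,Z],down(y0+f+a)) for a in(0,-1.05)]
    if all(j is not None for j in js): fs.append((max(abs(j[5]) for j in js),f))
f=min(fs)[1]; print(fs)
def turn(a,b):
    q=down(y0+f+a); bot.line_to([*sw,Z+40],q,vel=150) if abs(status.read_position()[0]-sw[0])<30 else bot.move_to([*sw,Z+60],q)
    claw.gripper_to(.4); h=bot.line_to([*sw,Z],vel=80,until_force=8); print("hit",h); claw.gripper_to(0); print("w",status.read_gripper_width())
    for k in(.25,.5,.75,1): bot.line_to([*sw,Z],down(y0+f+a+(b-a)*k),vel=60); print(status.read_ft_torque().round(2) if hasattr(status.read_ft_torque(),'round') else status.read_ft_torque())
    claw.gripper_to(.4); bot.line_to([*sw,Z+60],vel=150)
turn(0,-1.02); print("on t",status.read_time())
t0=status.read_time()
for n in("top","side"):
    c=capture(n); cv2.imwrite(f"pics/{n}4.png",c["img"][...,::-1])
a=cv2.imread("pics/top4.png")[110:250,180:400]; b=cv2.imread("pics/side4.png")[110:250,160:380]
cv2.imwrite("pics/in4.png",np.vstack([cv2.resize(x,None,fx=2.1,fy=2.1,interpolation=cv2.INTER_CUBIC) for x in(a,b)]))
json.dump(dict(f=f),open("s.json","w"))
E
python3 e.py
```

```text
[(np.float64(1.4776843060117757), 0)]
hit False
w 0.14916425311203224
[ 2.49 -0.34  0.09]
[ 3.26 -0.78  0.05]
[ 4.17 -1.65 -0.01]
[ 4.76 -2.74  0.01]
on t 39.025
```

View pics/in4.png

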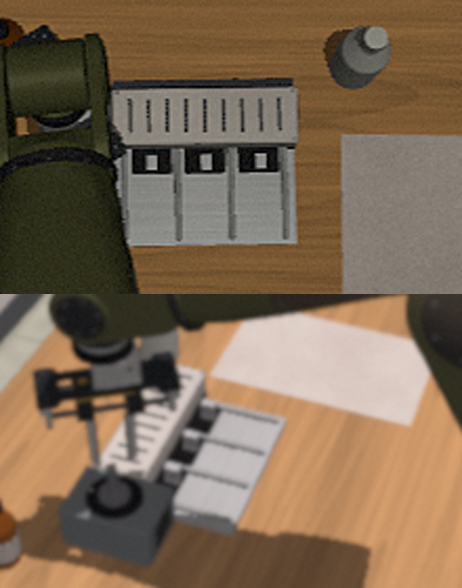

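The switch bar has turned (side view, about (113,485)) and all three carriers are still home. Holding for five seconds, then comparing pictures.

```bash
cat > e2.py <<'E'
from h import *
bot.pause(5.6)
c=capture("top"); g=lambda im:im[175:205,236:325].astype(float)
o=cv2.imread("pics/top4.png")[...,::-1]; print("diff",np.abs(g(c["img"])-g(o)).max(2).max().round(), np.abs(g(c["img"])-g(o)).mean().round(2))
cv2.imwrite("pics/top5.png",c["img"][...,::-1])
print(status.read_time())
E
python3 e2.py
```

```text
diff 29.0 3.58
44.775
```

Run:
```python
from h import *
p=status.read_position(); bot.line_to([p[0],p[1],220],vel=300); bot.line_to([380,330,220],vel=300)
c=capture("top"); cv2.imwrite("pics/in6.png",cv2.resize(c["img"][130:220,180:340][...,::-1],None,fx=4,fy=4,interpolation=cv2.INTER_CUBIC))
```

```text
(no output)
```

View pics/in6.png

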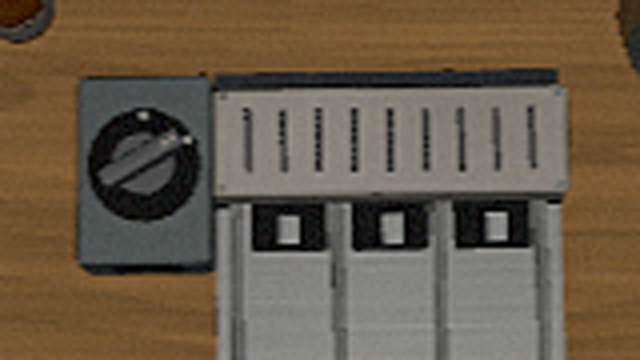

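The bar at (145,160) points at the "on" mark, 60° clockwise, and the carriers haven't moved. Switching off now.

```bash
sed -i '/^turn(0/,$d' e.py
cat > e3.py <<'E'
exec(open("e.py").read())
turn(-1.05,-.03); print("off t",status.read_time())
p=status.read_position(); bot.line_to([p[0],p[1],200],vel=300); bot.line_to([380,330,220],vel=300)
c=capture("top"); cv2.imwrite("pics/in7.png",cv2.resize(c["img"][130:220,180:340][...,::-1],None,fx=4,fy=4,interpolation=cv2.INTER_CUBIC))
# planned tray poses, nose along tray +y or -y
for s in(1,-1):
  for y,tx in((74,-72),(0,0),(-74,72)):
    T=np.array([*W(TR,[[tx,0,0]])[0][:2],TR[2]+s*np.pi/2])
    for f in(0,np.pi): print(s,y,f>0,[None if (j:=bot.solve_ik(*tool(q,z,f))) is None else round(j[5],2) for q,z in((inb(0,y),25),(inb(-110,y),110),(T,110),(T,18))])
E
python3 e3.py
```

```text
[(np.float64(1.4776843060117757), 0)]
hit False
w 0.14744422062283774
[ 2.31 -4.6  -0.09]
[ 2.19 -4.51 -0.02]
[ 2.08 -4.4   0.05]
[ 2.02 -4.36  0.1 ]
off t 52.1333
1 74 False [np.float64(-1.64), np.float64(-1.65), None, None]
1 74 True [np.float64(1.5), np.float64(1.49), np.float64(0.41), np.float64(0.41)]
1 0 False [np.float64(-1.76), np.float64(-1.8), None, None]
1 0 True [np.float64(1.38), np.float64(1.34), np.float64(0.36), np.float64(0.36)]
1 -74 False [np.float64(-1.88), np.float64(-1.95), None, None]
1 -74 True [np.float64(1.26), np.float64(1.19), np.float64(0.32), np.float64(0.32)]
-1 74 False [np.float64(-1.64), np.float64(-1.65), np.float64(0.57), np.float64(0.57)]
-1 74 True [np.float64(1.5), np.float64(1.49), None, None]
-1 0 False [np.float64(-1.76), np.float64(-1.8), np.float64(0.51), np.float64(0.51)]
-1 0 True [np.float64(1.38), np.float64(1.34), None, None]
-1 -74 False [np.float64(-1.88), np.float64(-1.95), np.float64(0.46), np.float64(0.46)]
-1 -74 True [np.float64(1.26), np.float64(1.19), None, None]
```

View pics/in7.png

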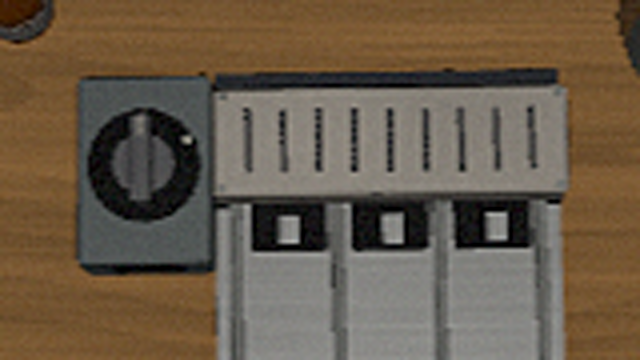

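The switch is off (bar along x) and the carriers are still home. Now moving them to the tray.

```bash
cat > g.py <<'E'
from h import *
import sys
f=np.pi
for y,tx in((74,72),(0,0),(-74,-72)):
    T=np.array([*W(TR,[[tx,0,0]])[0][:2],TR[2]+np.pi/2])
    p=inb(2,y); pos,q=tool(p,150,f); bot.move_to(pos,q)
    grab(p,10,f,150)
    if not held(): sys.exit("miss")
    z=status.read_position()[2]; to(inb(-100,y),z+.5,f,120); up(150); print("lift",held())
    if not held(): sys.exit("lost")
    to(T,150,f,200); print("carry",held())
    if not held(): sys.exit("lost2")
    to(T,45,f); h=to(T,18.5,f,40,until_force=5); print("down",h,status.read_position()[2],held())
    claw.gripper_to(.35); up(150); print("t",status.read_time())
bot.line_to([420,-60,200],vel=300)
c=capture("top"); cv2.imwrite("pics/tr.png",cv2.resize(c["img"][170:300,90:260][...,::-1],None,fx=4,fy=4,interpolation=cv2.INTER_CUBIC))
d=capture("side"); cv2.imwrite("pics/tr2.png",cv2.resize(d["img"][240:360,160:320][...,::-1],None,fx=4,fy=4,interpolation=cv2.INTER_CUBIC))
E
python3 g.py
```

```text
grab False w 0.147 F 30.0
lift True
carry True
down True 18.09186747728713 True
t 64.0833
grab False w 0.146 F 30.0
lift True
carry True
down True 18.06011449301691 True
t 73.9583
grab False w 0.147 F 30.0
lift True
carry True
down True 18.066613240329758 True
t 84.4583
```

View pics/tr.png

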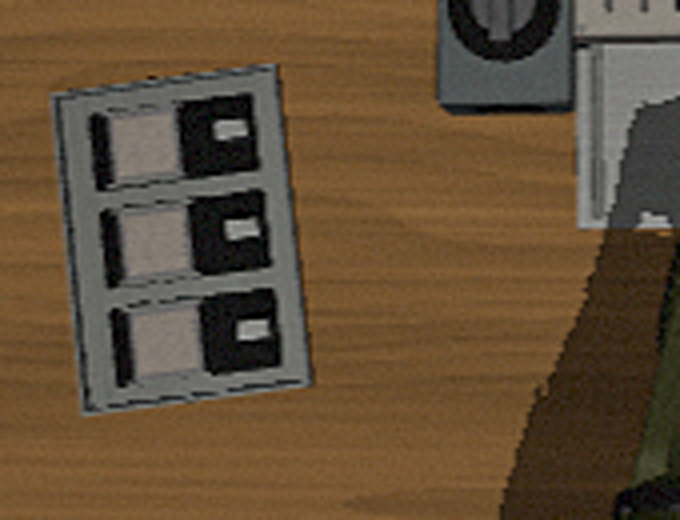

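View pics/tr2.png

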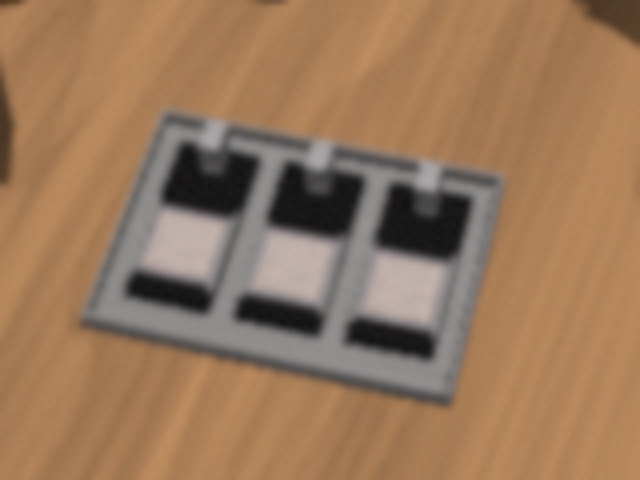

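All three carriers lie flat and right way up inside the tray, at (175,140), (187,238) and (197,337), and the switch is off. Handing in.

```bash
python3 -c "
from station import *
bot.pause(.5); print(close_job())"
```

```text
the job is handed in; nothing more can be done
None
```

The job is handed in, result not reported back: all three carriers were home while the lamp was on for over five seconds, and they now lie flat and right way up in the tray with the lamp off.

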